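# Snap the cover plate onto the gauge interface housing

### The arm

A 6-joint arm with a two-finger parallel gripper is mounted at the origin on the work surface. World frame = base frame: x ahead of the robot, y to its left, z up, the work surface at z = 0. Lengths are in m, angles in rad, forces in N, time in s.
With the tool pointing down it reaches from about 0.225 to 0.875 m from the base axis. Payload 3.4 kg.
Tool frame: the origin (TCP) lies at the very end of the fingers, on their centre line; the grasp point (between the pads) lies 19 mm behind it; x points along the fingers, y is the direction in which the jaws open and shut, and the axes are right-handed (so a half turn about x gives the same grasp; the last joint's range is limited). The gripper opens to 85 mm and grips with 20 to 120 N. Pads are 22 mm wide; open, the fingers measure 114 mm over their backs; the gripper's body (76 mm by 85 mm) begins 54 mm behind the grasp point. The pads swing forward as they close: fully open they stand 13 mm farther back than shut.
Start: joints at [1.016, 0.276, 1.505, -0, 1.361, -0.121], TCP at [0.242, 0.522, 0.231] pointing down, gripper open.
Joint ranges: [-2.89, 2.89], [-0.75, 2.08], [0.22, 2.7], [-1.18, 4.32], [0.11, 2.71], [-2.7, 2.7]. Speed limits (rad/s): [2.57, 2.57, 3.14, 3.14, 3.14, 3.14].

### API

Orientations are given as a unit quaternion [w, x, y, z].
In Python, from rig import manip gives the robot as it stands. The module is installed in compiled form; this text tells all that it offers.
- The arm moves only by the tool play_rows, never from a script. Its argument "plan" is a list that holds one entry, the list of rows, each a list of 5 numbers: the closure, from 0 (fully open) to 1 (shut), then the shift along the tool's x, y, z in m, then the turn about the tool's x in degrees. A call has 1 to 12 rows; each row is the pose to reach, as a shift and turn from the pose measured when the call began, along the tool's axes at that moment; what a row does not reach only later rows make up. A row lasts 1/10 s, in which the tool goes at most 50 mm and 8.59 degrees, less where a joint would pass 70% of its speed; a pose out of reach is approached as far as the arm can. A call with a gripper value outside its range is refused whole. The fingers move at their own pace and stop on an object; "grip_force" is the grip in N (left out, the last holds). Time passes only in rows, so rows that repeat a pose let the fingers close. It gives the time, the measured TCP pose, the force and the opening at its end, in the units of the state.
- manip.get_state(): the state, without advancing time (a new reading comes with each control period).
- manip.get_image(name): name is "side" or "top"; returns (picture, depth): 384x512x3 uint8, red, green, blue; 384x512 float32, m along the optical axis (not along the pixel's ray), 0 where there is no reading.
- manip.camera_params(name): a dict with "intrinsics" (3x3 intrinsics, pixels), "dist_coeffs" ([k1, k2, p1, p2, k3] as OpenCV has them; the pictures are not rectified), "R" (3x3) and "t" (3): a world point X has camera coordinates R X + t. Camera axes: x right, y down, z forward; pixel columns grow to the right and rows downward; lengths in m; the calibration is good to about 2 mm. A picture is of the moment at which its call begins. camera_params takes no time and is no camera call.
- manip.sign_off(): hands the job in, once; it reports no verdict.
The state is a dict: "clock": time; "qpos": joint angles; "qd": joint speeds; "effort": joint torques, N m; "position": TCP position; "ee_rot": TCP orientation; "contact_force": force on the tool from outside, world axes, zero at the start; "moment": the same for the moment, N m; "width": finger opening in m.
Only numpy, scipy, OpenCV 4.12 (cv2) and the standard library are available. Lean on these libraries where they do the work, as an engineer would, in place of code of your own. Each camera call takes 0.05 s, during which the arm holds its last target.

### The job

Take the metal cover plate off the two blue blocks by its black grip, set it over the three snap standoffs of the open blue housing with each hole on its own standoff, and press it down over each standoff in turn until all three have clicked through and the plate sits fully home. Press gently, no harder than the snaps need, never let the plate tip steeply against the housing, and leave the other things on the bench where they are.

Things in the scene. Friction and masses are not known exactly. Their poses are not given: they have to be found in the camera images.
- cover: aluminium cover plate 140 (x) x 180 (y) x 4 mm, 0.24 to 0.35 kg, with a black grip block in the middle of its top, 36 mm long (x), 16 mm wide (y), rising 26 mm above the plate's top face. Origin: centre of the plate's underside, z up on the grip side. Three through holes of 12 mm. It starts lying on two blue blocks, its underside 50 mm above the bench
- housing: open blue housing 144 x 186 mm, rim 40 mm above its origin (middle of its base, 30 to 42 mm above the bench), three white standoffs inside. Finished, the cover has its x, y and yaw (one way round: two standoffs at -x, one at +x), underside 46 mm above this origin. It pivots in a dark steel cradle about the line through posts 0 and 1; its +x end lies on a soft pad
- post0 (a point): standoff 0: centre of its shoulder (20 mm disc, the plate's final seat), at (-46, -62, 46) mm from the housing's origin. Above it an 8 mm pin, from 13 mm up tapering to a 3 mm tip 19 mm up, with two orange spring barbs at +x and -x, 16 mm across at 6.6 mm above the shoulder and narrowing to 10 mm across at 12 mm up. More than 30 N on the standoffs breaks them
- post1 (a point): standoff 1, built the same, at (-46, +62, 46) mm from the housing's origin. A plate laid over a standoff stays up on its barbs, underside about 10 mm above the shoulder, until pressed close to that standoff with some 6 to 15 N; after about 4 mm it gives, then runs down to the shoulder and the barbs spring out over it and keep it (up to 1.5 mm of play)
- post2 (a point): standoff 2, built the same, at (+46, 0, 46) mm from the housing's origin. Under it lies the soft pad: this end gives way by up to 24 mm while it is pressed (standoffs 0 and 1 stand firm) and comes back up when let go
- hole0 (a point): hole 0 of the cover, centre at the plate's underside, (-46, -62, 0) mm from the cover's origin; it goes on standoff 0. The plate is 4 mm thick, so its top is 4 mm above this point
- hole1 (a point): hole 1 of the cover, (-46, +62, 0) mm; goes on standoff 1
- hole2 (a point): hole 2 of the cover, (+46, 0, 0) mm; goes on standoff 2
- blocks: two fixed blue blocks 70 x 50 x 50 mm, 18 mm apart in y, on which the cover lies at first; origin between them on the bench
- strip: bystander: loose pale blue plastic strip 40 x 180 x 6 mm, origin under its centre
- micrometer: bystander: loose lying steel depth micrometer, bar 90 mm, 180 mm long overall, up to 19 mm high, origin under the middle of its bar
- plug: bystander: loose standing steel plug gauge, 28 mm across and 62 mm high, origin under its centre
Not all that is in view belongs to the job. Of the things like the cover, leave any that is brown or orange; of the rest the larger one is meant.

How it is judged:
By the outcome, as a careful person would: the job done as asked, in the order asked, and still so for the second after the job is handed in, with the robot touching nothing.
It also fails if it takes over 67 s, if anything falls off the work surface, if the arm or the gripper's body presses on something with over 40 N, if the wrist force passes 120 N, or if a joint passes its speed limit or range.

## Working session

There is one attempt and no reset: what is moved stays moved. The work goes in short steps, Python scripts to look and compute and a tool call to move; the robot and the scene stay as the last step left them, time stands still between calls to the robot, and variables do not carry over. Pictures are saved under pics/ and viewed, and the job is handed in when it is done.

Besides the shell and the picture viewer there is one more tool, called as name(argument=value, ...) on one line, values as JSON. play_rows: Moves the arm, as the interface text tells. Its arguments: {"type":"object","properties":{"plan":{"type":"array","items":{"type":"array","items":{"type":"array","items":{"type":"number"}}}},"grip_force":{"type":"number"}},"required":["plan"]}

```bash
mkdir -p pics
cat > h.py <<'E'
import numpy as np, cv2
from rig import manip
def snap(n,tag):
    im,d=manip.get_image(n)
    np.savez(f'pics/{tag}.npz',im=im,d=d)
    cv2.imwrite(f'pics/{tag}.png',im[:,:,::-1])
    return im,d
def cam(n):
    p=manip.camera_params(n); return [np.array(p[k],float) for k in('intrinsics','dist_coeffs','R','t')]
def ray(n,uv):
    K,D,R,t=cam(n)
    q=cv2.undistortPoints(np.array(uv,float).reshape(-1,1,2),K,D).reshape(-1,2)
    d=np.c_[q,np.ones(len(q))]
    return -R.T@t, d@R
def onplane(n,uv,z):
    o,d=ray(n,uv); s=(z-o[2])/d[:,2]; return o+s[:,None]*d
def bydepth(n,uv,dep):
    o,d=ray(n,uv); return o+np.array(dep).reshape(-1,1)*d
def proj(n,X):
    K,D,R,t=cam(n); return cv2.projectPoints(np.array(X,float).reshape(-1,3),cv2.Rodrigues(R)[0],t,K,D)[0].reshape(-1,2)
def crop(im,x0,y0,x1,y1,s,name):
    cv2.imwrite(f'pics/{name}.png',cv2.resize(im[y0:y1,x0:x1,::-1],None,fx=s,fy=s,interpolation=cv2.INTER_CUBIC))
E
python3 - <<'E'
from h import *
snap('top','t0');snap('side','s0')
s=manip.get_state();print(s)
for n in('top','side'):
    K,D,R,t=cam(n);print(n,K,D,-R.T@t,R)
E
```

```text
{'clock': 0.1, 'qpos': array([ 1.01601601e+00,  2.76548077e-01,  1.50599540e+00, -2.91719179e-06,
        1.36066132e+00, -1.20996996e-01]), 'qd': array([ 0.00068028, -0.0017232 , -0.00234532,  0.00041454,  0.00290842,
        0.0006668 ]), 'effort': array([ 2.94493191e-03, -4.17698014e+01, -2.46405405e+01, -2.52596183e-04,
        5.88083363e-03,  2.06350158e-06]), 'position': array([0.24144228, 0.52135809, 0.23052132]), 'ee_rot': array([ 0.69035185,  0.15162761,  0.69072784, -0.15270378]), 'contact_force': array([ 0.04318907,  0.3039812 , -0.04728053]), 'moment': array([-0.01484763, -0.03004893,  0.00537911]), 'width': 0.08530481582267535}
top [[457.46456892   0.         256.69076507]
 [  0.         457.46456892 195.87396646]
 [  0.           0.           1.        ]] [-0.07627157  0.          0.          0.          0.        ] [ 0.45315607 -0.05141039  1.26594568] [[-0.02009806 -0.99962007 -0.01886229]
 [-0.99632131  0.02159659 -0.08293035]
 [ 0.0833062   0.01712616 -0.99637682]]
side [[462.90600405   0.         258.31267932]
 [  0.         462.90600405 185.04502896]
 [  0.           0.           1.        ]] [-0.08126959  0.          0.          0.          0.        ] [ 0.3956311  -0.83481429  0.5958936 ] [[ 0.98715809 -0.15926066 -0.01244783]
 [-0.09561942 -0.52666541 -0.84467773]
 [ 0.12796809  0.83502071 -0.53513043]]
```

View pics/t0.png

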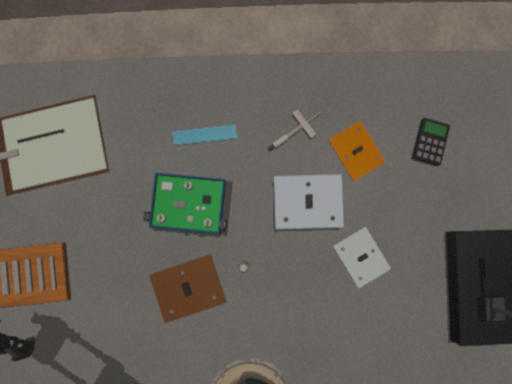

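View pics/s0.png

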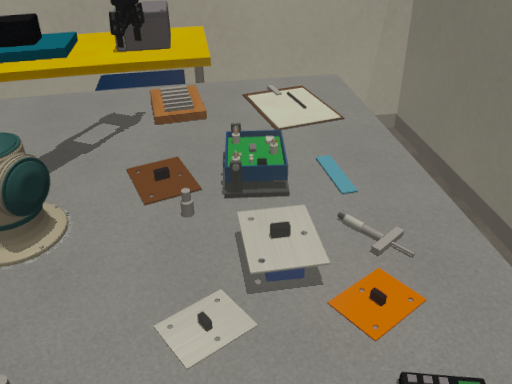

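Candidates for the cover, in the top picture: brown plate (188,289), orange plate (357,150), small pale plate (362,257) and the large pale plate on blocks (309,202). By the description the last one is meant. The open housing is at (188,204). I'll check both in close crops.

Run:
```python
from h import *
im=np.load('pics/t0.npz')['im'];d=np.load('pics/t0.npz')['d']
a=cv2.resize(im[165:240,265:355,::-1],None,fx=7,fy=7,interpolation=cv2.INTER_CUBIC)
b=cv2.resize(im[165:245,140:240,::-1],None,fx=7,fy=7,interpolation=cv2.INTER_CUBIC)
cv2.imwrite('pics/c0.png',a);cv2.imwrite('pics/c1.png',b)
im2=np.load('pics/s0.npz')['im']
crop(im2,205,110,305,200,7,'c2')
# depth heights
for n,uv in(('cover',(295,195)),('grip',(309,202)),('rim',(188,176)),('bench',(260,240)),('hole',(180,203))):
    print(n,bydepth('top',[uv],[d[uv[1],uv[0]]]))
```

```text
cover [[ 0.55478214 -0.13252794  0.05193413]]
grip [[ 0.53359852 -0.16675583  0.07727064]]
rim [[0.60915385 0.14893621 0.07525079]]
bench [[ 0.43672921 -0.03629212 -0.00229521]]
hole [[0.53900222 0.17235883 0.06567499]]
```

View pics/c0.png

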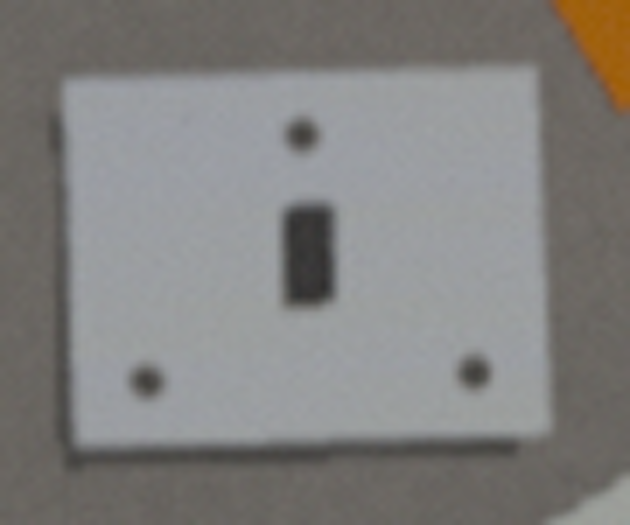

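View pics/c1.png

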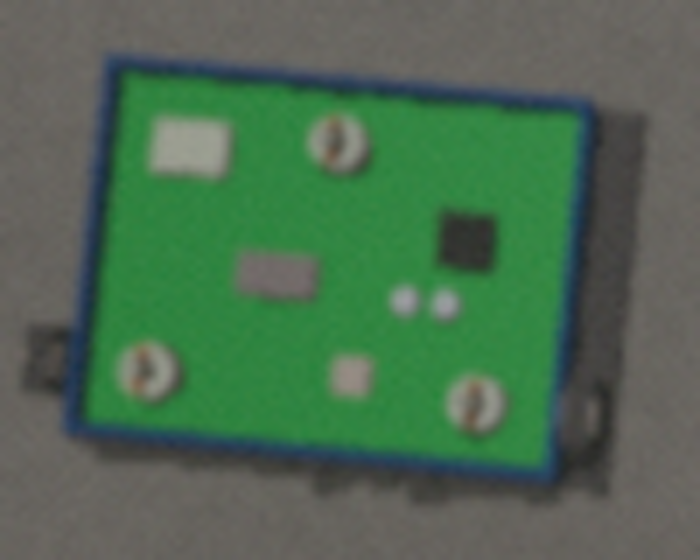

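View pics/c2.png

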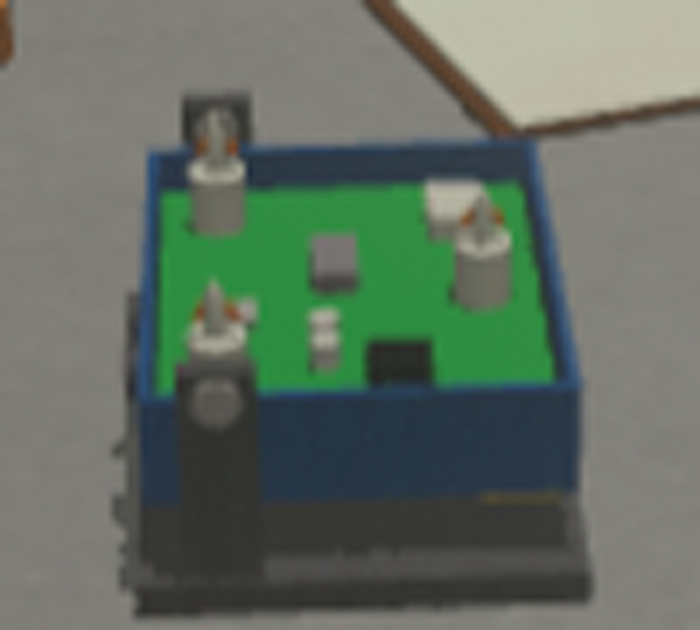

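The crop confirms the large pale plate: grip at top-picture (309,202), single hole up (+x) at (308,184) and two holes at (286,219) and (332,218). The housing has post2 at (188,185), post1 at (161,218) and post0 at (208,222). So the cover and the housing face nearly the same way. Next I'll measure both precisely.

```bash
cat > meas.py <<'E'
from h import *
def fit2(P,Q): # rigid 2D P->Q
    pc,qc=P.mean(0),Q.mean(0); A=(P-pc);B=(Q-qc)
    th=np.arctan2((A[:,0]*B[:,1]-A[:,1]*B[:,0]).sum(),(A*B).sum())
    c,s=np.cos(th),np.sin(th);R=np.array([[c,-s],[s,c]]);t=qc-R@pc
    return th,t,np.linalg.norm((P@R.T+t)-Q,axis=1)
M=np.array([[-.046,-.062],[-.046,.062],[.046,0]])
def whites(n,im,box,sth=60,vth=120,amin=8,up=4):
    x0,y0,x1,y1=box
    c=cv2.resize(im[y0:y1,x0:x1],None,fx=up,fy=up,interpolation=cv2.INTER_CUBIC)
    h=cv2.cvtColor(c,cv2.COLOR_RGB2HSV)
    m=((h[...,1]<sth)&(h[...,2]>vth)).astype(np.uint8)
    k,l,st,ce=cv2.connectedComponentsWithStats(m)
    return [(((ce[i]+.5)/up-.5)+[x0,y0],st[i,4]/up**2,st[i,2:4]/up) for i in range(1,k) if st[i,4]/up**2>amin]
E
python3 - <<'E'
from meas import *
Z=np.load('pics/t0.npz');im,d=Z['im'],Z['d'];S=np.load('pics/s0.npz')['im']
print('cover outline')
g=cv2.cvtColor(im[165:240,265:355],cv2.COLOR_RGB2GRAY);g=cv2.resize(g,None,fx=4,fy=4,interpolation=cv2.INTER_CUBIC)
m=(g>125).astype(np.uint8);cs,_=cv2.findContours(m,cv2.RETR_CCOMP,cv2.CHAIN_APPROX_NONE)
big=max(cs,key=cv2.contourArea)
pts=((big.reshape(-1,2)+.5)/4-.5)+[265,165]
W=onplane('top',pts,.054)[:,:2].astype(np.float32)
print(cv2.minAreaRect(W*1000))
hs=[]
for c in cs:
    a=cv2.contourArea(c)/16
    if 3<a<200:
        mm=cv2.moments(c);p=np.array([mm['m10']/mm['m00'],mm['m01']/mm['m00']]);p=(p+.5)/4-.5+[265,165]
        z=.054 if a<40 else .08
        print(a,p,onplane('top',[p],z)*1000)
        if a<40:hs.append(onplane('top',[p],.053)[0,:2])
print('white top');[print(x) for x in whites('top',im,(140,165,240,245))]
print('white side');[print(x) for x in whites('side',S,(205,110,305,200))]
E
```

```text
cover outline
((537.8300170898438, -167.15579223632812), (141.7114715576172, 181.80111694335938), 0.3035396933555603)
39.53125 [350.59667325 237.04272069] [[ 440.1133858  -276.19766259   54.        ]]
20.0625 [285.49649533 219.06178609] [[ 491.28133101 -105.55432515   54.        ]]
20.25 [332.28125 217.75   ] [[ 492.07596576 -229.41942792   54.        ]]
121.1875 [308.63271446 201.02632371] [[ 535.96750727 -165.61196674   80.        ]]
19.9375 [307.64994775 183.8465256 ] [[ 583.66430862 -166.8591214    54.        ]]
white top
(array([166.81522154, 185.64963713]), np.float64(81.8125), array([11.5,  8.5]))
(array([189.7186255 , 184.79033865]), np.float64(15.6875), array([4.  , 6.75]))
(array([185.23785714, 184.61071429]), np.float64(10.9375), array([3. , 5.5]))
(array([197.4755291 , 207.60912698]), np.float64(11.8125), array([4.  , 3.75]))
(array([203.27279006, 208.14571823]), np.float64(11.3125), array([3.75, 4.  ]))
(array([162.14935065, 217.49594156]), np.float64(19.25), array([4.5, 7.5]))
(array([157.98166667, 217.215     ]), np.float64(9.375), array([2.5 , 5.25]))
(array([189.725625, 218.240625]), np.float64(25.0), array([5.5, 5.5]))
(array([205.14395735, 221.72808057]), np.float64(13.1875), array([3.5 , 6.25]))
(array([209.50912409, 222.01824818]), np.float64(17.125), array([3.75, 6.75]))
white side
(array([249.49096438, 150.94114991]), np.float64(3789.6875), array([100.,  90.]))
(array([285.55323436, 117.05673383]), np.float64(589.375), array([43.75, 18.25]))
(array([235.52560241, 134.32831325]), np.float64(20.75), array([8.  , 3.75]))
(array([269.33308605, 138.1231454 ]), np.float64(42.125), array([9.5 , 6.25]))
(array([273.41636253, 144.38047445]), np.float64(25.6875), array([8.  , 4.75]))
(array([236.43055556, 157.23987759]), np.float64(33.1875), array([9.5 , 7.75]))
(array([250.83623418, 156.72072785]), np.float64(19.75), array([4.  , 5.75]))
```

Run:
```python
from meas import *
im=np.load('pics/t0.npz')['im'];S=np.load('pics/s0.npz')['im']
def tile(im,cs,s=20,r=(9,9)):
    o=[]
    for x,y in cs:
        c=cv2.resize(im[y-9:y+10,x-6:x+7,::-1],None,fx=s,fy=s,interpolation=cv2.INTER_CUBIC)
        for k in range(0,c.shape[1],s*2): cv2.putText(c,str(x-6+k//s),(k,10),0,.35,(255,255,255),1); c[:14,k+10]=255
        for k in range(0,c.shape[0],s*2): cv2.putText(c,str(y-9+k//s),(0,k+14),0,.35,(255,255,255),1);
        o.append(c)
    return np.hstack(o)
cv2.imwrite('pics/d0.png',tile(im,[(208,222),(161,218),(188,185)],20)) 
cv2.imwrite('pics/d1.png',tile(S,[(235,155),(235,132),(274,142)],20))
# housing rim
h=cv2.cvtColor(cv2.resize(im[165:245,140:240],None,fx=4,fy=4,interpolation=cv2.INTER_CUBIC),cv2.COLOR_RGB2HSV)
m=((h[...,1]>110)&(h[...,0]>95)&(h[...,0]<130)).astype(np.uint8)|((h[...,1]>110)&(h[...,0]>50)&(h[...,0]<80)).astype(np.uint8)
m=cv2.morphologyEx(m,cv2.MORPH_OPEN,np.ones((5,5),np.uint8))
cs,_=cv2.findContours(m,cv2.RETR_EXTERNAL,cv2.CHAIN_APPROX_NONE);b=max(cs,key=cv2.contourArea)
p=(b.reshape(-1,2)+.5)/4-.5+[140,165]
print(cv2.minAreaRect((onplane('top',p,.077)[:,:2]*1000).astype(np.float32)))
# green interior
g=((h[...,1]>110)&(h[...,0]>50)&(h[...,0]<80)).astype(np.uint8)
# disc by non-green
mm=(1-g)
for c in ((208,222),(161,218),(188,185)):
    x0,y0=[int((c[0]-140)*4),int((c[1]-165)*4)]
    k,l,st,ce=cv2.connectedComponentsWithStats(mm)
    i=l[y0,x0];print(c,(ce[i]+.5)/4-.5+[140,165],st[i]/4)
```

```text
((538.6780395507812, 152.69891357421875), (175.2517547607422, 133.46469116210938), 83.20561981201172)
(208, 222) [207.65300361 222.26637308] [ 63.5   53.25   9.5    9.25 276.75]
(161, 218) [160.82595073 217.63818064] [ 16.25  48.5   10.     9.25 289.25]
(188, 185) [187.99370027 185.0984748 ] [ 43.5   15.75   9.75   9.5  282.75]
```

View pics/d0.png

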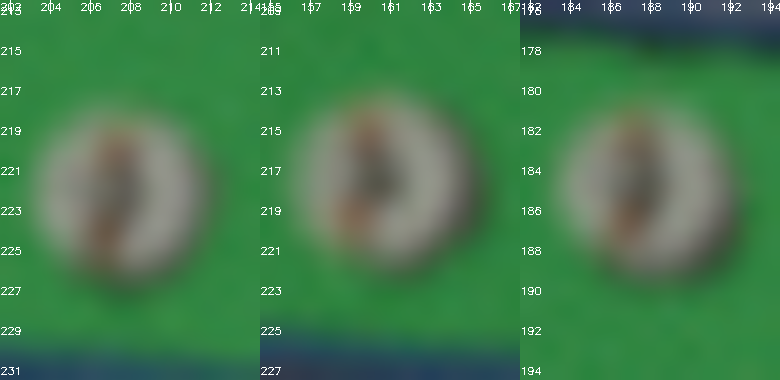

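View pics/d1.png

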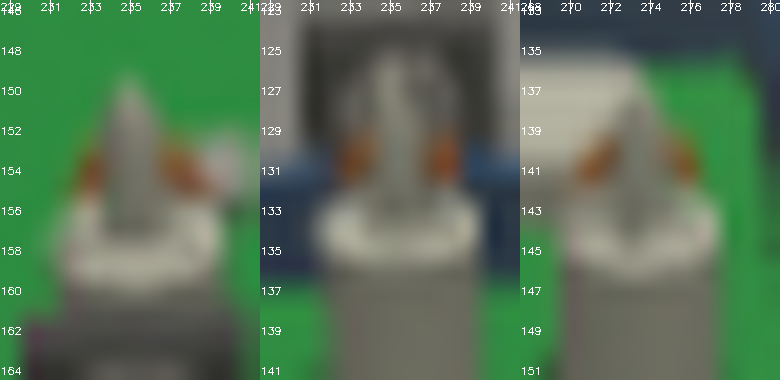

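The discs in the top picture are at about (207.5,222.1), (160.8,217.6) and (187.8,184.8) for posts 0, 1 and 2. In the side picture they are at (235.4,157.3), (235.4,133.4) and (273.6,144.4). I'll triangulate from those.

```bash
cat >> meas.py <<'E'
def tri(pt,ps):
    o=[]
    for a,b in zip(pt,ps):
        P=[];u=[]
        for n,x in(('top',a),('side',b)):
            K,D,R,t=cam(n);P.append(np.c_[R,t]);u.append(cv2.undistortPoints(np.array([[x]],float),K,D).reshape(2,1))
        X=cv2.triangulatePoints(P[0],P[1],u[0],u[1])[:,0];o.append(X[:3]/X[3])
    return np.array(o)
E
python3 - <<'E'
from meas import *
T=[(207.5,222.1),(160.8,217.6),(187.8,184.8)];s=[(235.4,157.3),(235.4,133.4),(273.6,144.4)]
X=tri(T,s);print(X*1000)
for z in(.079,.083,.087):
    th,t,r=fit2(M,onplane('top',T,z)[:,:2]);print(z,np.degrees(th),t*1000,r*1000)
    Y=onplane('side',s,z)[:,:2];th,t,r=fit2(M,Y);print('  side',np.degrees(th),t*1000,r*1000)
# cover from side too
Z=np.load('pics/t0.npz');d=Z['d']
import itertools
for c in T:
    x,y=map(round,c)
    print(bydepth('top',[(x+2,y+0)],[d[y,x+2]])*1000)
print('rim pts');
for uv in((170,174.),(205,178),(150,205),(223,210)):
    x,y=map(int,uv);w=d[y-2:y+3,x-2:x+3];print(uv,bydepth('top',[(x,y)],[w.min()])*1000)
# side depths of cover top & bench
ds=np.load('pics/s0.npz')['d']
for x,y in((258,225),(300,220),(100,280),(350,280),(268,214)): print(bydepth('side',[(x,y)],[ds[y,x]])*1000)
# housing side-depth of rim
for x,y in((226,131),(288,163),(240,166)): print('r',bydepth('side',[(x,y)],[ds[y-1:y+2,x-1:x+2].min()])*1000)
E
```

```text
[[486.43420901  98.19312331  79.64475548]
 [500.7049896  220.2981136   80.86818315]
 [585.51976069 149.21885495  77.69861906]]
0.079 -6.554220757122486 [539.58641223 154.23704432] [0.36073388 0.37553894 0.1489321 ]
  side -7.835751836404338 [539.26363401 154.65940873] [1.00612432 2.11366085 1.64768907]
0.083 -6.5542207571225015 [539.346478   153.53811551] [0.55731635 0.58061537 0.06364446]
  side -7.83575183640436 [538.26967802 146.98615338] [1.32604021 1.58417685 1.59674664]
0.087 -6.554220757122489 [539.10654376 152.83918671] [0.77388025 0.80056832 0.26790943]
  side -7.835751836404386 [537.27572203 139.31289804] [1.75220458 1.07664857 1.6854175 ]
[[486.91342855  91.81406725  78.25443547]]
[[499.61548265 214.38894     81.34650295]]
[[584.85388855 143.30842439  78.29618719]]
rim pts
(170, 174.0) [[615.20598179 196.13203836  78.17350885]]
(205, 178) [[ 453.15606765  -51.41038858 1265.94568116]]
(150, 205) [[534.46295381 249.28294025  78.8172846 ]]
(223, 210) [[518.01265527  58.40933898  67.99049442]]
[[ 501.8716738  -130.09143782   53.2137481 ]]
[[ 585.78266177 -126.88904917   51.82923604]]
[[ 197.93582264 -175.37328336   -0.77451514]]
[[ 651.73389991 -251.77952741   -1.87160987]]
[[527.14221278 -98.45532396  53.58488589]]
r [[479.29654997 248.01150164  76.39937468]]
r [[601.5337521   58.63279379  74.81143694]]
r [[490.74521844  49.31622945  83.77557095]]
```

```bash
cat > go.py <<'E'
from h import *
from scipy.spatial.transform import Rotation as Ro
def state(v=True):
    s=manip.get_state();q=s['ee_rot'];R=Ro.from_quat([q[1],q[2],q[3],q[0]]).as_matrix()
    if v:print('t',s['clock'],'p',np.round(s['position']*1000,1),'F',np.round(s['contact_force'],1),'M',np.round(s['moment'],2),'w',round(s['width']*1000,1),'x',np.round(R[:,0],4),'yawy',round(np.degrees(np.arctan2(R[1,1],R[0,1])),2),'q6',s['qpos'][5])
    return s,R
def need(x,y,z,yaw): # yaw deg of cover/housing x axis; jaws along its y
    s,R=state()
    ya=np.degrees(np.arctan2(R[1,1],R[0,1])); des=yaw+90
    d=(des-ya+90)%180-90   # world z turn; tool x down => turn about tool x = -d
    sh=R.T@(np.array([x,y,z])-s['position'])
    print('shift mm',np.round(sh*1000,1),'turn',round(-d,2))
E
python3 - <<'E'
from go import *
need(.5378,-.1672,.130,.33)
E
```

```text
t 0.1 p [241.4 521.4 230.5] F [ 0.   0.3 -0. ] M [-0.01 -0.03  0.01] w 85.3 x [-8.0e-04 -1.4e-03 -1.0e+00] yawy 65.15 q6 -0.1209969957062148
shift mm [ 101.2 -500.1  558.3] turn -25.18
```

play_rows(plan=[[[0,0,-0.02,0.02,-1],[0,0,-0.06,0.067,-3],[0,0,-0.09,0.1,-6],[0,0,-0.123,0.137,-9],[0,0,-0.156,0.174,-12],[0,0.01,-0.19,0.21,-14],[0,0.01,-0.223,0.249,-16],[0,0.02,-0.256,0.286,-18],[0,0.02,-0.29,0.323,-20],[0,0.02,-0.323,0.36,-22],[0,0.02,-0.35,0.39,-24],[0,0.02,-0.37,0.412,-25.2]]])

```text
clock: 1.3
position: [0.4606, 0.0093, 0.2108]
ee_rot: [0.707, -0.002, 0.707, 0.001]
contact_force: [0.6, 0.7, -0.3]
width: 0.0855
```

```bash
python3 -c "
from go import *
need(.5378,-.1672,.130,.33)"
```

```text
t 1.3 p [460.6   9.3 210.8] F [ 0.6  0.7 -0.3] M [ 0.02 -0.01  0.03] w 85.5 x [-7.0e-04 -2.3e-03 -1.0e+00] yawy 90.26 q6 -1.7037533710658044
shift mm [  81.2 -176.6   76.4] turn -0.07
```

play_rows(plan=[[[0,0.02,-0.035,0.015,0],[0,0.03,-0.08,0.035,0],[0,0.04,-0.125,0.055,0],[0,0.05,-0.16,0.07,-0.1],[0,0.07,-0.1766,0.0764,-0.1],[0,0.08,-0.1766,0.0764,-0.1],[0,0.08,-0.1766,0.0764,-0.1],[0,0.08,-0.1766,0.0764,-0.1]]])

```text
clock: 2.1
position: [0.5372, -0.166, 0.1312]
ee_rot: [0.707, -0.003, 0.708, 0.002]
contact_force: [-0.6, 0.8, -0.3]
width: 0.0854
```

```bash
python3 -c "
from go import *
need(.5378,-.1672,.058,.33)
im,d=snap('side','s1');crop(im,200,150,360,290,5,'s1c')"
```

```text
t 2.1 p [ 537.2 -166.   131.2] F [-0.6  0.8 -0.3] M [-0.03  0.02  0.02] w 85.4 x [-0.0017 -0.0014 -1.    ] yawy 90.41 q6 -1.9990757261835763
shift mm [73.2 -1.1  0.8] turn 0.08
```

View pics/s1c.png

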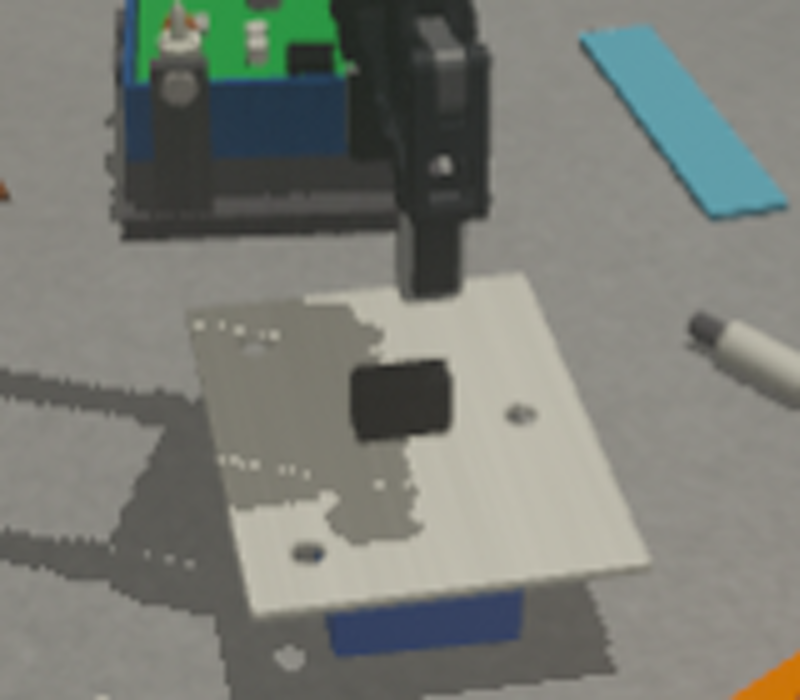

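The plate is at crop centre (400,400) on its blocks, and a finger is visible at (430,270). I want to confirm how the fingers sit relative to the grip, so I'll project the TCP.

```bash
python3 -c "
from go import *
s,R=state()
p=s['position']
for dy in(-.0425,0,.0425): print((proj('side',[p+[0,dy,.013]])[0]-[200,150])*5)
im,d=snap('top','t1');crop(im,230,130,390,250,5,'t1c')
for dy in(-.0425,0,.0425): print((proj('top',[p+[0,dy,.013]])[0]-[230,130])*5)
"
```

```text
t 2.15 p [ 537.6 -166.   131.8] F [-0.8  0.3 -0.4] M [-0.03 -0.02  0.01] w 85.6 x [-3.0e-04 -2.2e-03 -1.0e+00] yawy 90.43 q6 -1.9991302924075158
[427.62993605 286.40048687]
[402.61337539 218.28747106]
[379.65357144 155.81090406]
[492.73955256 340.44527448]
[406.29373868 342.31580304]
[319.78029106 344.1836323 ]
```

View pics/t1c.png

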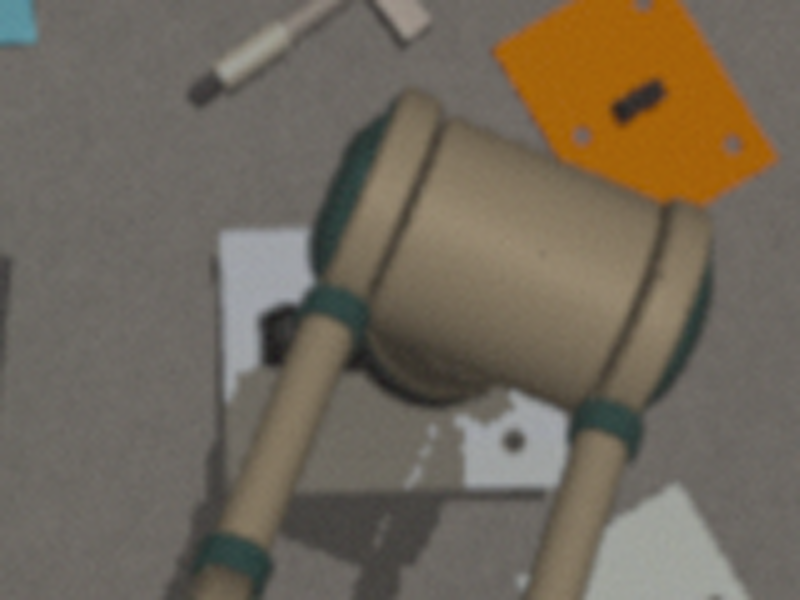

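The near fingertip projects to (428,286), which is where it is seen, so robot and side camera agree. From the top the arm hides most of the plate. Next I'll descend and grip.

play_rows(plan=[[[0,0.025,-0.001,0.0005,0],[0,0.05,-0.001,0.0005,0],[0,0.065,-0.001,0.0005,0],[0,0.073,-0.001,0.0005,0],[0,0.073,-0.001,0.0005,0],[0.4,0.073,-0.001,0.0005,0],[0.7,0.073,-0.001,0.0005,0],[1,0.073,-0.001,0.0005,0],[1,0.073,-0.001,0.0005,0],[1,0.073,-0.001,0.0005,0],[1,0.073,-0.001,0.0005,0],[1,0.073,-0.001,0.0005,0]]], grip_force=40)

```text
clock: 3.4
position: [0.5388, -0.1676, 0.0597]
ee_rot: [0.708, -0.004, 0.707, 0.002]
contact_force: [-0.1, -0.8, 5.0]
width: 0.0149
```

```bash
python3 -c "
from go import *
need(.5378,-.1672,.15,.33)
"
```

```text
t 3.4 p [ 538.8 -167.6   59.7] F [-0.1 -0.8  5. ] M [-0.01  0.03  0.01] w 14.9 x [ 0.0014 -0.0032 -1.    ] yawy 90.44 q6 -2.000241207106756
shift mm [-90.3   0.1  -0.8] turn 0.11
```

play_rows(plan=[[[1,-0.005,0,0,0],[1,-0.015,0,0,0],[1,-0.03,0,0,0],[1,-0.05,0,0,0],[1,-0.07,0,0,0],[1,-0.09,0,0,0],[1,-0.1,0,0,0],[1,-0.1,0,0,0],[1,-0.1,0,0,0]]], grip_force=60)

```text
clock: 4.3
position: [0.5381, -0.167, 0.1591]
ee_rot: [0.707, -0.004, 0.707, 0.002]
contact_force: [-1.2, -0.1, -2.5]
width: 0.0147
```

```bash
python3 -c "
from go import *
im,d=snap('side','s2');crop(im,190,90,350,230,5,'s2c')
need(.5395,.154,.158,-6.6)
"
```

```text
t 4.35 p [ 537.8 -166.9  158.6] F [ 0.4  0.9 -3.9] M [-0.01 -0.   -0.02] w 14.8 x [-7.0e-04 -2.2e-03 -1.0e+00] yawy 90.44 q6 -2.0005118134208075
shift mm [-1.000e-01  3.209e+02  4.100e+00] turn 7.04
```

View pics/s2c.png

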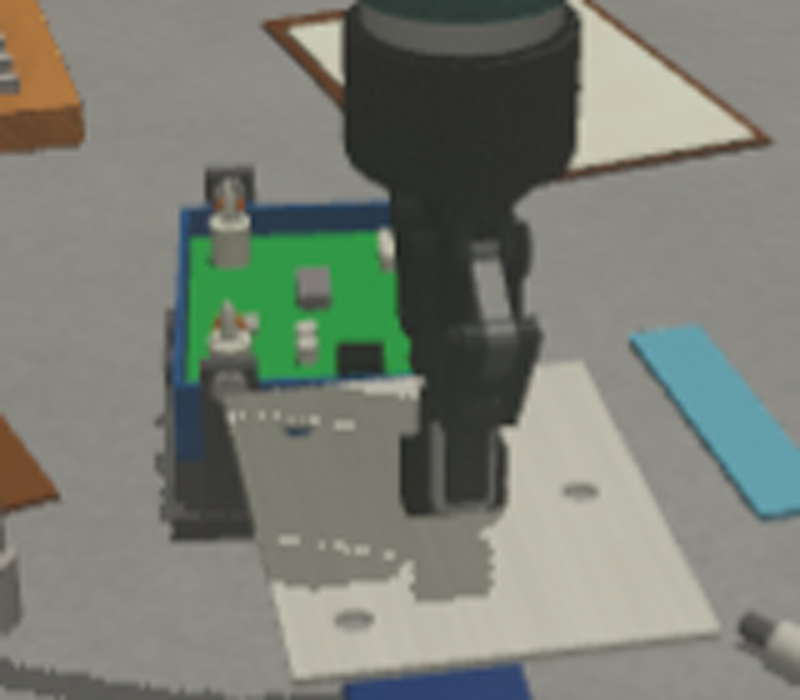

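```bash
python3 -c "
from meas import *
uv=np.array([(353,620),(297,430),(580,491)])/5+[190,90]-.4
for z in(.150,.153,.156):
  th,t,r=fit2(M,onplane('side',uv,z)[:,:2]);print(z,np.degrees(th),t*1000,r*1000)
"
```

```text
0.15 0.6806042129007304 [ 537.15413462 -164.03979094] [0.77650323 0.92810306 0.62912937]
0.153 0.6806042129007506 [ 536.30511512 -168.55157821] [1.03593977 1.35515776 0.36648493]
0.156 0.68060421290074 [ 535.45609562 -173.06336549] [1.40465203 1.798424   0.46818738]
```

play_rows(plan=[[[1,0,0.01,0,0],[1,0,0.035,0.001,1],[1,0,0.07,0.001,2],[1,0,0.105,0.001,3],[1,0,0.14,0.002,4],[1,0,0.175,0.002,5],[1,0,0.21,0.003,6],[1,0,0.245,0.003,7],[1,0,0.28,0.004,7],[1,0,0.305,0.004,7],[1,0,0.317,0.004,7],[1,0,0.321,0.004,7]]])

```text
clock: 5.55
position: [0.5385, 0.1553, 0.1571]
ee_rot: [0.705, 0.039, 0.707, -0.041]
contact_force: [-0.0, 0.2, -3.2]
width: 0.0149
```

play_rows(plan=[[[1,0,0,0,0],[1,0,0,0,0]]])

```text
clock: 5.75
position: [0.5382, 0.1543, 0.1567]
ee_rot: [0.705, 0.039, 0.707, -0.041]
contact_force: [-0.8, 0.2, -2.4]
width: 0.0149
```

```bash
python3 -c "
from go import *
need(.5395,.154,.120,-6.6)
"
```

```text
t 5.75 p [538.2 154.3 156.7] F [-0.8  0.2 -2.4] M [-0.06  0.01 -0.04] w 14.9 x [-0.0034 -0.0034 -1.    ] yawy 83.52 q6 -1.2996891483221722
shift mm [36.7 -0.1  1.4] turn 0.12
```

play_rows(plan=[[[1,0.015,0,0.001,0.1],[1,0.03,0,0.001,0.1],[1,0.039,0,0.001,0.1],[1,0.039,0,0.001,0.1],[1,0.039,0,0.001,0.1]]])

```text
clock: 6.25
position: [0.5394, 0.1536, 0.118]
ee_rot: [0.705, 0.04, 0.707, -0.042]
contact_force: [0.3, 0.2, -1.8]
width: 0.0145
```

```bash
python3 -c "
from go import *
im,d=snap('side','s3');crop(im,190,70,330,190,5,'s3c')
need(.5395,.154,.120,-6.6)
im,d=snap('top','t3');crop(im,130,150,250,250,6,'t3c')
"
```

```text
t 6.3 p [539.7 153.8 118.3] F [ 0.3 -0.6 -2.6] M [0.05 0.04 0.03] w 14.9 x [-0.0021 -0.0032 -1.    ] yawy 83.39 q6 -1.2983404902264617
shift mm [-1.7  0.1 -0.3] turn -0.01
```

View pics/s3c.png

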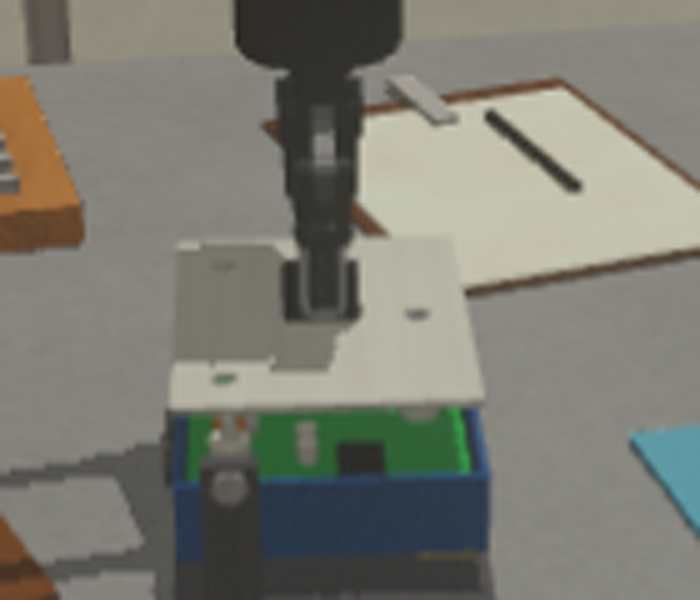

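View pics/t3c.png

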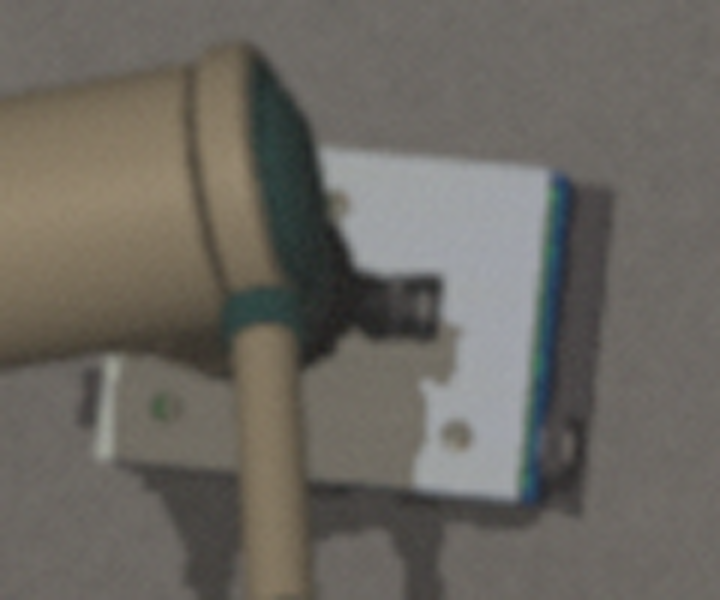

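The plate hovers over the housing. In the top crop, hole 0 (458,436), hole 1 (166,406) and hole 2 (338,205) all show a standoff or board through them. I'll check the hole positions against the posts.

```bash
python3 -c "
from meas import *
uv=np.array([(458,435),(165,406),(338,204)])/6+[130,150]-.42
P=onplane('top',uv,.1115)[:,:2]
th,t,r=fit2(M,P);print(np.degrees(th),t*1000,r*1000)
T=[(207.5,222.1),(160.8,217.6),(187.8,184.8)]
H=onplane('top',T,.0805)[:,:2];print((P-H)*1000)
# where tips should be seen
a=np.radians(-6.6);R=np.array([[np.cos(a),-np.sin(a)],[np.sin(a),np.cos(a)]]);W=M@R.T+[.5395,.154]
print((proj('top',np.c_[W,np.full(3,.0995)])+.42-[130,150])*6)
print((proj('top',np.c_[W,np.full(3,.1115)])+.42-[130,150])*6)
im=np.load('pics/t3.npz')['im']
o=[cv2.resize(im[y-8:y+9,x-6:x+7,::-1],None,fx=20,fy=20,interpolation=cv2.INTER_CUBIC) for x,y in((206,222),(157,217),(186,184))]
cv2.imwrite('pics/t3d.png',np.hstack(o))
"
```

```text
-7.07055486370965 [539.10436543 154.55718542] [0.53209907 1.16918401 0.64289394]
[[-0.74804506  0.11866133]
 [-0.1637428   2.45248034]
 [-0.21525455 -0.41281196]]
[[462.7522436  434.04301583]
 [176.09270446 406.2582561 ]
 [341.92381179 206.75298105]]
[[459.11826279 433.29589865]
 [169.55246657 405.22583811]
 [337.09183516 203.68649527]]
```

View pics/t3d.png

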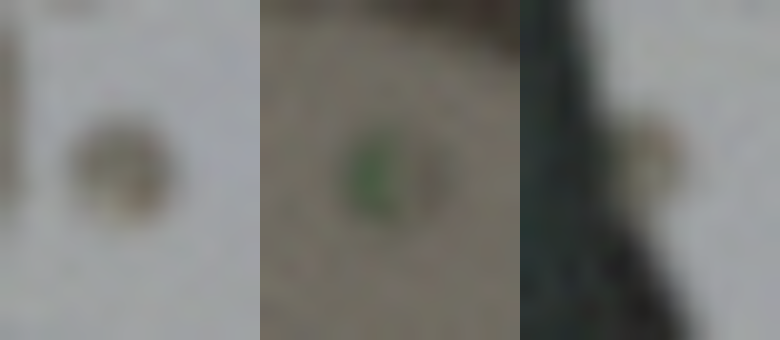

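Holes and posts agree to about 1 mm. The hole 1 reading is biased because its right half blends into the shaded plate. Lowering in small steps.

play_rows(plan=[[[1,0.003,0,0,0],[1,0.006,0,0,0],[1,0.009,0,0,0],[1,0.011,0,0,0],[1,0.012,0,0,0],[1,0.012,0,0,0]]])

```text
clock: 6.95
position: [0.5397, 0.1539, 0.1063]
ee_rot: [0.705, 0.04, 0.707, -0.042]
contact_force: [-0.2, 0.3, -3.0]
width: 0.0147
```

```bash
python3 -c "
from go import *
need(.5395,.154,.1007,-6.6)
"
```

```text
t 6.95 p [539.7 153.9 106.3] F [-0.2  0.3 -3. ] M [-0.01  0.02 -0.03] w 14.7 x [-0.0022 -0.0032 -1.    ] yawy 83.4 q6 -1.2982765055645158
shift mm [ 5.6  0.1 -0.1] turn 0.0
```

No contact force with the underside at about 96.6 mm, so the tips have entered the holes. Continuing gently.

play_rows(plan=[[[1,0.001,0,0,0],[1,0.002,0,0,0],[1,0.003,0,0,0],[1,0.004,0,0,0],[1,0.004,0,0,0]]])

```text
clock: 7.45
position: [0.5397, 0.1539, 0.1022]
ee_rot: [0.705, 0.04, 0.707, -0.042]
contact_force: [0.8, 0.2, -3.0]
width: 0.0147
```

```bash
python3 -c "
from go import *
state()
im,d=snap('side','s4');crop(im,190,70,330,190,5,'s4c')
im,d=snap('top','t4')
o=[cv2.resize(im[y-8:y+9,x-6:x+7,::-1],None,fx=20,fy=20,interpolation=cv2.INTER_CUBIC) for x,y in((206,222),(158,217),(187,184))]
cv2.imwrite('pics/t4d.png',np.hstack(o))
"
```

```text
t 7.45 p [539.7 153.9 102.2] F [ 0.8  0.2 -3. ] M [-0.01 -0.06  0.01] w 14.7 x [-0.0022 -0.0033 -1.    ] yawy 83.4 q6 -1.2982748832178126
```

View pics/s4c.png

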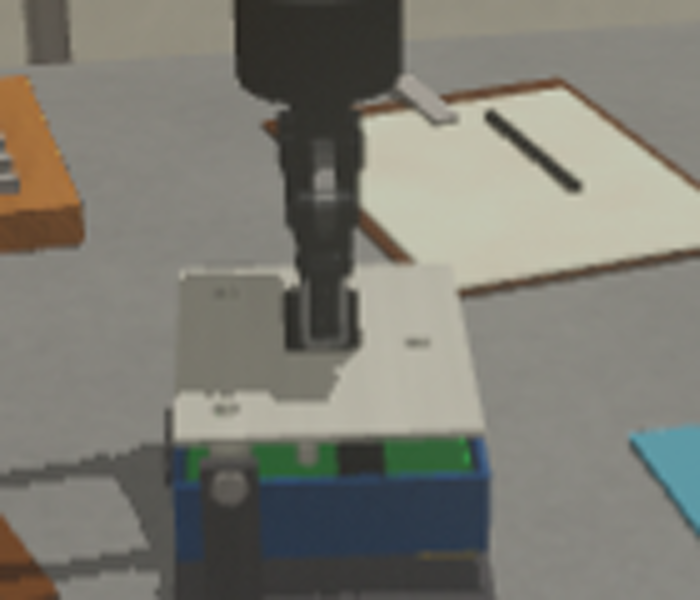

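View pics/t4d.png

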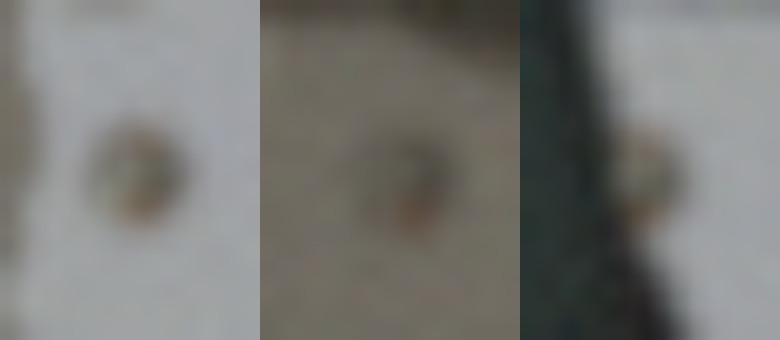

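All three holes show their pin and orange barbs inside. Lowering the last bit until light contact.

play_rows(plan=[[[1,0.0007,0,0,0],[1,0.0015,0,0,0],[1,0.0015,0,0,0]]])

```text
clock: 7.85
position: [0.5402, 0.1539, 0.1009]
ee_rot: [0.706, 0.04, 0.706, -0.042]
contact_force: [1.1, -0.2, -1.8]
width: 0.015
```

play_rows(plan=[[[1,0.0005,0,0,0],[1,0.001,0,0,0],[1,0.001,0,0,0]]])

```text
clock: 8.15
position: [0.5406, 0.1539, 0.1001]
ee_rot: [0.706, 0.04, 0.706, -0.042]
contact_force: [0.5, -0.3, -1.6]
width: 0.0148
```

Contact has begun: the load dropped from 3.0 to 1.6 N. Releasing and rising.

play_rows(plan=[[[0.9,0.0005,0,0,0],[0.7,0.0005,0,0,0],[0.4,0.0005,0,0,0],[0.4,0.0005,0,0,0],[0.4,0,0,0,0],[0.4,-0.015,0,0,0],[0.4,-0.04,0,0,0],[0.4,-0.06,0,0,0],[0.4,-0.06,0,0,0],[0.4,-0.06,0,0,0]]], grip_force=20)

```text
clock: 9.15
position: [0.5405, 0.1541, 0.1601]
ee_rot: [0.706, 0.04, 0.706, -0.042]
contact_force: [-0.3, 0.5, 0.7]
width: 0.0513
```

```bash
python3 -c "
from go import *
state()
im,d=snap('side','s5');crop(im,190,70,330,190,5,'s5c')
im,d=snap('top','t5');crop(im,130,150,250,250,6,'t5c')
"
```

```text
t 9.15 p [540.5 154.1 160.1] F [-0.3  0.5  0.7] M [0.07 0.03 0.02] w 51.3 x [ 2.e-04 -3.e-03 -1.e+00] yawy 83.39 q6 -1.2983758939944572
```

View pics/s5c.png

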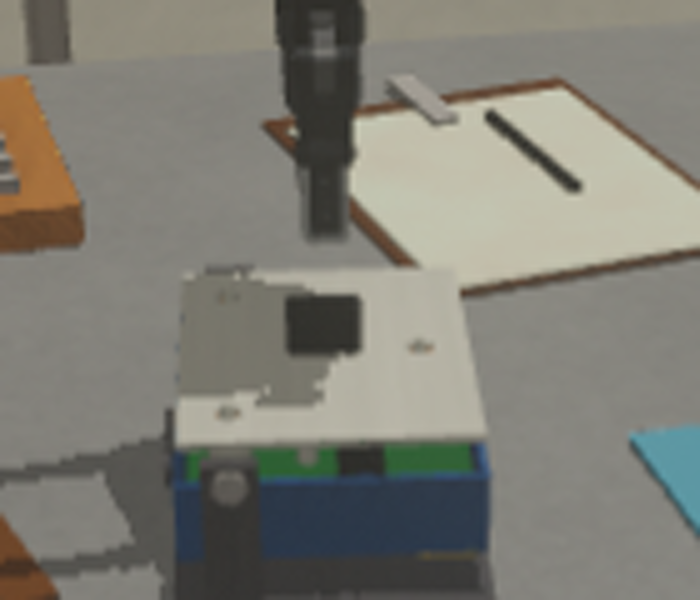

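View pics/t5c.png

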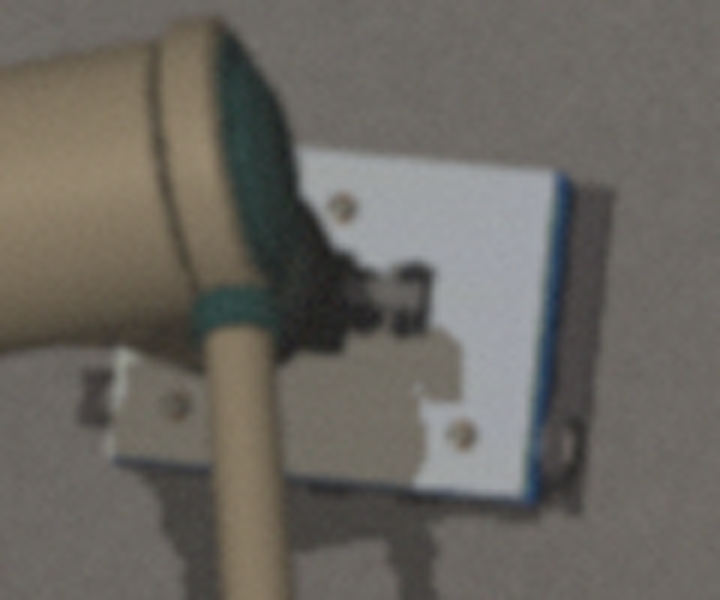

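The plate rests on all three barbs, with pins visible in the holes in top crop (462,435), (176,404) and (343,207). I'll press with the fingers partly open, about 24 mm apart, straddling each pin. First standoff 0.

```bash
cat >> go.py <<'E'
def post(i,cx=.5397,cy=.154,yaw=-6.6):
    from meas import M
    a=np.radians(yaw);R=np.array([[np.cos(a),-np.sin(a)],[np.sin(a),np.cos(a)]]);return R@M[i]+[cx,cy]
E
python3 -c "
from go import *
p=post(0);print(p);need(*p,.130,-6.6)
"
```

```text
[0.48687875 0.097698  ]
t 9.25 p [539.7 153.9 158.9] F [ 0.2 -0.4  0.2] M [-0.04 -0.01  0.03] w 51.1 x [-0.0025 -0.0035 -1.    ] yawy 83.39 q6 -1.2983977725853117
shift mm [ 29.2 -61.8 -45.9] turn -0.01
```

play_rows(plan=[[[0.72,0,-0.02,-0.015,0],[0.72,0,-0.045,-0.032,0],[0.72,0,-0.0618,-0.0459,0],[0.72,0,-0.0618,-0.0459,0],[0.72,0.02,-0.0618,-0.0459,0],[0.72,0.038,-0.0618,-0.0459,0],[0.72,0.044,-0.0618,-0.0459,0],[0.72,0.044,-0.0618,-0.0459,0]]])

```text
clock: 10.05
position: [0.4864, 0.098, 0.1139]
ee_rot: [0.704, 0.039, 0.708, -0.042]
contact_force: [0.1, 0.5, -0.2]
width: 0.0237
```

```bash
python3 -c "
from go import *
p=post(0);need(*p,.1,-6.6)
im,d=snap('side','s6');crop(im,200,80,320,180,6,'s6c')
im,d=snap('top','t6');crop(im,130,150,250,250,6,'t6c')
"
```

```text
t 10.05 p [486.4  98.  113.9] F [ 0.1  0.5 -0.2] M [-0.   -0.    0.01] w 23.7 x [-0.0052 -0.0034 -1.    ] yawy 83.41 q6 -1.393128795078492
shift mm [13.9 -0.2  0.6] turn 0.01
```

View pics/s6c.png

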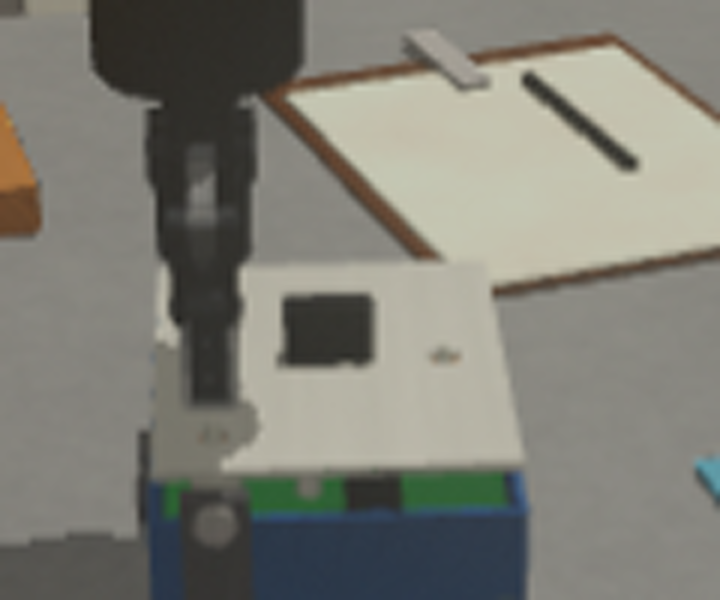

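View pics/t6c.png

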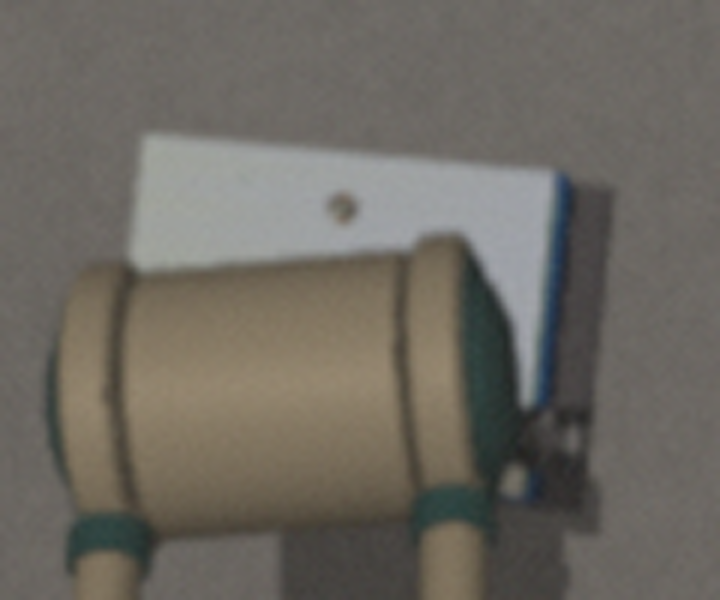

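The fingers straddle pin 0, just behind the hole in side crop (212,432). Descending to near contact.

play_rows(plan=[[[0.72,0.005,0,0.0005,0],[0.72,0.009,0,0.0005,0],[0.72,0.012,0,0.0005,0],[0.72,0.014,0,0.0005,0],[0.72,0.014,0,0.0005,0]]])

```text
clock: 10.65
position: [0.4877, 0.0979, 0.1011]
ee_rot: [0.705, 0.039, 0.707, -0.042]
contact_force: [-0.2, 1.1, -0.1]
width: 0.0245
```

play_rows(plan=[[[0.72,0.001,0,0,0],[0.72,0.002,0,0,0],[0.72,0.003,0,0,0],[0.72,0.003,0,0,0]]])

```text
clock: 11.05
position: [0.4877, 0.0978, 0.098]
ee_rot: [0.705, 0.039, 0.707, -0.042]
contact_force: [-0.2, 0.5, 0.7]
width: 0.0242
```

play_rows(plan=[[[0.72,0.0007,0,0,0],[0.72,0.0014,0,0,0],[0.72,0.002,0,0,0],[0.72,0.002,0,0,0]]])

```text
clock: 11.45
position: [0.4876, 0.0978, 0.0959]
ee_rot: [0.705, 0.039, 0.707, -0.042]
contact_force: [0.7, 0.5, -0.1]
width: 0.0237
```

play_rows(plan=[[[0.72,0.0007,0,0,0],[0.72,0.0014,0,0,0],[0.72,0.002,0,0,0],[0.72,0.002,0,0,0]]])

```text
clock: 11.85
position: [0.4876, 0.0978, 0.094]
ee_rot: [0.705, 0.039, 0.707, -0.042]
contact_force: [-0.2, -0.3, 0.6]
width: 0.0242
```

play_rows(plan=[[[0.72,0.0007,0,0,0],[0.72,0.0014,0,0,0],[0.72,0.002,0,0,0],[0.72,0.002,0,0,0]]])

```text
clock: 12.25
position: [0.4877, 0.0977, 0.0925]
ee_rot: [0.705, 0.039, 0.707, -0.042]
contact_force: [-0.8, -1.0, 4.2]
width: 0.024
```

play_rows(plan=[[[0.72,0.0005,0,0,0],[0.72,0.001,0,0,0],[0.72,0.0015,0,0,0],[0.72,0.0015,0,0,0]]])

```text
clock: 12.65
position: [0.4878, 0.0976, 0.0918]
ee_rot: [0.705, 0.039, 0.706, -0.042]
contact_force: [-2.2, -1.2, 7.1]
width: 0.024
```

Contact was at about 93 mm and the force is building smoothly. Continuing.

play_rows(plan=[[[0.72,0.0005,0,0,0],[0.72,0.001,0,0,0],[0.72,0.0015,0,0,0],[0.72,0.0018,0,0,0]]])

```text
clock: 13.05
position: [0.488, 0.0976, 0.0902]
ee_rot: [0.706, 0.039, 0.706, -0.042]
contact_force: [0.5, -0.4, 0.3]
width: 0.0244
```

play_rows(plan=[[[0.72,0.0005,0,0,0],[0.72,0.001,0,0,0],[0.72,0.0015,0,0,0],[0.72,0.0018,0,0,0]]])

```text
clock: 13.45
position: [0.4879, 0.0976, 0.0882]
ee_rot: [0.706, 0.039, 0.706, -0.042]
contact_force: [0.4, -0.3, 0.1]
width: 0.0236
```

The force dropped to zero, so standoff 0 gave way. I'll follow down to check it reached the shoulder.

play_rows(plan=[[[0.72,0.0007,0,0,0],[0.72,0.0014,0,0,0],[0.72,0.002,0,0,0],[0.72,0.0025,0,0,0],[0.72,0.0025,0,0,0]]])

```text
clock: 13.95
position: [0.488, 0.0976, 0.0865]
ee_rot: [0.706, 0.039, 0.706, -0.042]
contact_force: [-1.9, -0.3, 6.8]
width: 0.0239
```

play_rows(plan=[[[0.72,0.0005,0,0,0],[0.72,0.001,0,0,0],[0.72,0.0015,0,0,0],[0.72,0.0015,0,0,0]]])

```text
clock: 14.35
position: [0.488, 0.0976, 0.0863]
ee_rot: [0.706, 0.039, 0.706, -0.042]
contact_force: [-3.3, -0.2, 10.8]
width: 0.0237
```

```bash
python3 -c "
from go import *
state()
im,d=snap('side','s7');crop(im,200,80,320,180,6,'s7c')
"
```

```text
t 14.35 p [488.   97.6  86.3] F [-3.3 -0.2 10.8] M [0.05 0.46 0.04] w 23.7 x [-2.0e-04 -3.5e-03 -1.0e+00] yawy 83.43 q6 -1.3934404849550706
```

View pics/s7c.png

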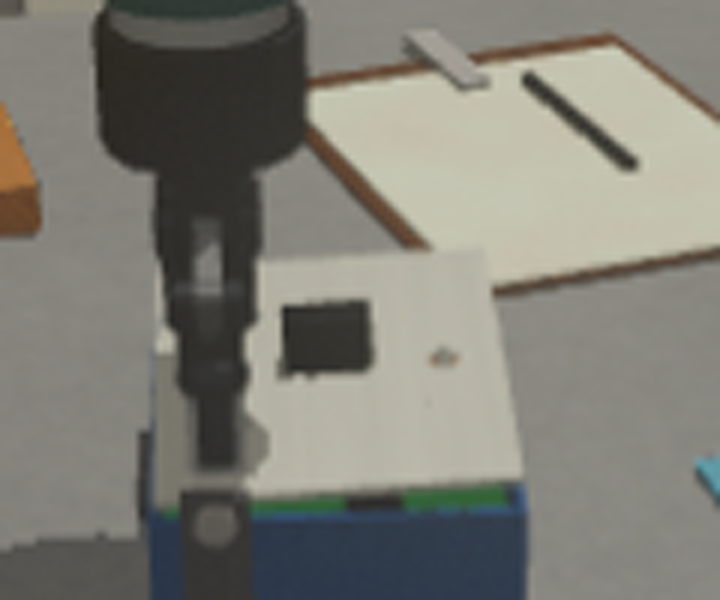

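Standoff 0 is seated. The near-left plate corner dropped about 5.3 px, or roughly 15 mm, which matches a 10 mm drop at the hole. On to standoff 1.

play_rows(plan=[[[0.72,-0.01,0,0,0],[0.72,-0.03,0,0,0],[0.72,-0.045,0.02,0,0],[0.72,-0.045,0.05,0,0],[0.72,-0.045,0.08,0,0],[0.72,-0.045,0.11,0,0],[0.72,-0.045,0.124,0,0],[0.72,-0.04,0.124,0,0],[0.72,-0.025,0.124,0,0],[0.72,-0.016,0.124,0,0],[0.72,-0.016,0.124,0,0]]])

```text
clock: 15.5
position: [0.5008, 0.2194, 0.1002]
ee_rot: [0.705, 0.039, 0.707, -0.043]
contact_force: [-0.1, 0.9, -0.2]
width: 0.024
```

```bash
python3 -c "
from go import *
p=post(1);need(*p,.093,-6.6)
im,d=snap('side','s8');crop(im,200,80,320,180,6,'s8c')
im,d=snap('top','t8');crop(im,130,150,250,250,6,'t8c')
"
```

```text
t 15.5 p [500.8 219.4 100.2] F [-0.1  0.9 -0.2] M [-0.04  0.02  0.02] w 24.0 x [-0.0041 -0.0052 -1.    ] yawy 83.38 q6 -1.164776396934711
shift mm [7.2 1.6 0.2] turn -0.02
```

View pics/s8c.png

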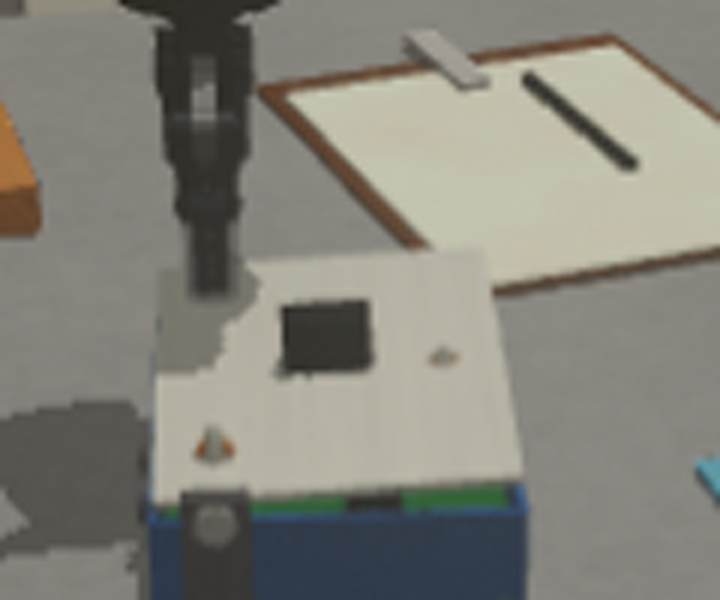

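View pics/t8c.png

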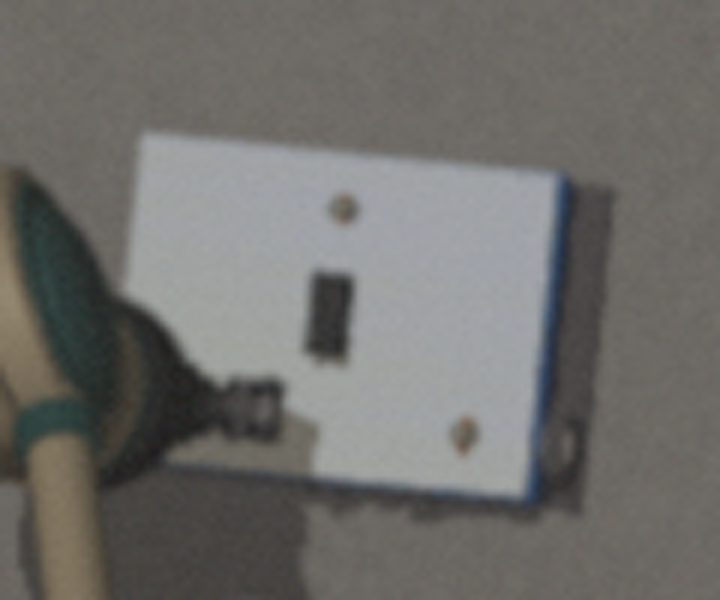

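Pin 0 with its orange barbs now stands proud at side crop (213,445), so it has snapped through. Pressing standoff 1, with a 1.5 mm correction along the tool's y.

play_rows(plan=[[[0.72,0.002,0.001,0,0],[0.72,0.004,0.0015,0,0],[0.72,0.005,0.0015,0,0],[0.72,0.006,0.0015,0,0],[0.72,0.0065,0.0015,0,0],[0.72,0.0065,0.0015,0,0]]])

```text
clock: 16.2
position: [0.5024, 0.2216, 0.0953]
ee_rot: [0.706, 0.039, 0.706, -0.042]
contact_force: [0.5, -0.1, 0.2]
width: 0.024
```

play_rows(plan=[[[0.72,0.0005,0,0,0],[0.72,0.001,0,0,0],[0.72,0.0015,0,0,0],[0.72,0.0015,0,0,0]]])

```text
clock: 16.6
position: [0.5026, 0.2217, 0.0941]
ee_rot: [0.706, 0.04, 0.706, -0.042]
contact_force: [-0.6, 0.3, 4.0]
width: 0.024
```

play_rows(plan=[[[0.72,0.0005,0,0,0],[0.72,0.001,0,0,0],[0.72,0.0015,0,0,0],[0.72,0.0015,0,0,0]]])

```text
clock: 17.0
position: [0.5027, 0.2218, 0.0928]
ee_rot: [0.706, 0.04, 0.706, -0.042]
contact_force: [-1.1, -0.1, 5.1]
width: 0.0241
```

play_rows(plan=[[[0.72,0.0005,0,0,0],[0.72,0.001,0,0,0],[0.72,0.0015,0,0,0],[0.72,0.0015,0,0,0]]])

```text
clock: 17.4
position: [0.5023, 0.2216, 0.0906]
ee_rot: [0.706, 0.039, 0.706, -0.042]
contact_force: [-0.3, -0.5, 0.1]
width: 0.0236
```

play_rows(plan=[[[0.72,0.0005,0,0,0],[0.72,0.001,0,0,0],[0.72,0.0015,0,0,0],[0.72,0.0015,0,0,0]]])

```text
clock: 17.8
position: [0.5022, 0.2215, 0.0889]
ee_rot: [0.706, 0.039, 0.706, -0.042]
contact_force: [0.3, -0.8, -0.3]
width: 0.0241
```

Standoff 1 gave way as well. Following to the shoulder.

play_rows(plan=[[[0.72,0.0007,0,0,0],[0.72,0.0014,0,0,0],[0.72,0.002,0,0,0],[0.72,0.0025,0,0,0],[0.72,0.0025,0,0,0]]])

```text
clock: 18.3
position: [0.5021, 0.2215, 0.0863]
ee_rot: [0.706, 0.039, 0.706, -0.042]
contact_force: [0.1, 0.2, 0.3]
width: 0.0242
```

play_rows(plan=[[[0.72,0.0005,0,0,0],[0.72,0.001,0,0,0],[0.72,0.0015,0,0,0],[0.72,0.0015,0,0,0]]])

```text
clock: 18.7
position: [0.5023, 0.2216, 0.0857]
ee_rot: [0.706, 0.039, 0.706, -0.042]
contact_force: [-1.4, -0.8, 6.0]
width: 0.0239
```

```bash
python3 -c "
from go import *
p=post(2);need(*p,.1,-6.6)
"
```

```text
t 18.7 p [502.3 221.6  85.7] F [-1.4 -0.8  6. ] M [-0.04  0.24  0.01] w 23.9 x [-5.0e-04 -3.9e-03 -1.0e+00] yawy 83.38 q6 -1.1619770163619834
shift mm [-14.  -62.8  91. ] turn -0.02
```

play_rows(plan=[[[0.72,-0.01,0,0,0],[0.72,-0.03,0,0,0],[0.72,-0.05,-0.01,0.015,0],[0.72,-0.05,-0.03,0.043,0],[0.72,-0.05,-0.05,0.07,0],[0.72,-0.05,-0.0628,0.091,0],[0.72,-0.05,-0.0628,0.091,0],[0.72,-0.04,-0.0628,0.091,0],[0.72,-0.025,-0.0628,0.091,0],[0.72,-0.018,-0.0628,0.091,0],[0.72,-0.018,-0.0628,0.091,0]]])

```text
clock: 19.8
position: [0.5833, 0.1493, 0.1024]
ee_rot: [0.704, 0.039, 0.707, -0.042]
contact_force: [0.3, 0.2, 0.2]
width: 0.0239
```

```bash
python3 -c "
from go import *
p=post(2);need(*p,.093,-6.6)
im,d=snap('side','s9');crop(im,200,80,320,180,6,'s9c')
im,d=snap('top','t9');crop(im,130,150,250,250,6,'t9c')
"
```

```text
t 19.8 p [583.3 149.3 102.4] F [0.3 0.2 0.2] M [ 0.02  0.02 -0.01] w 23.9 x [-0.0045 -0.0042 -1.    ] yawy 83.44 q6 -1.3172663481737774
shift mm [ 9.4 -0.3  2.1] turn 0.04
```

View pics/s9c.png

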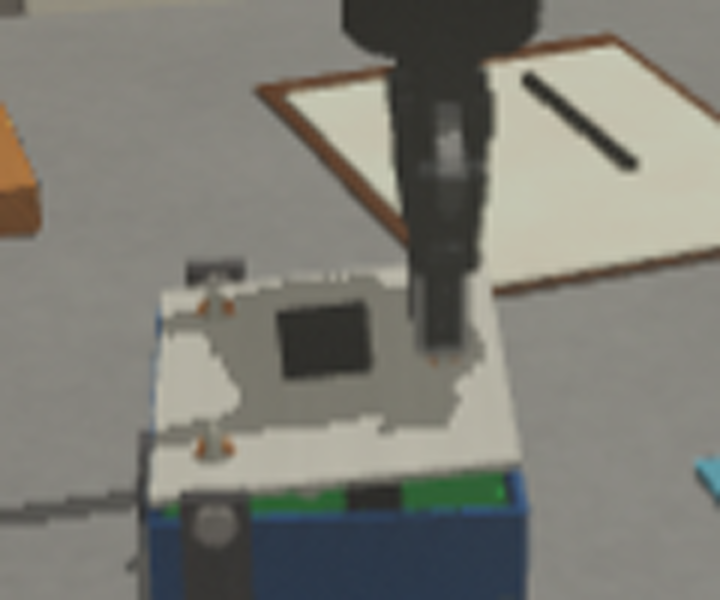

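View pics/t9c.png

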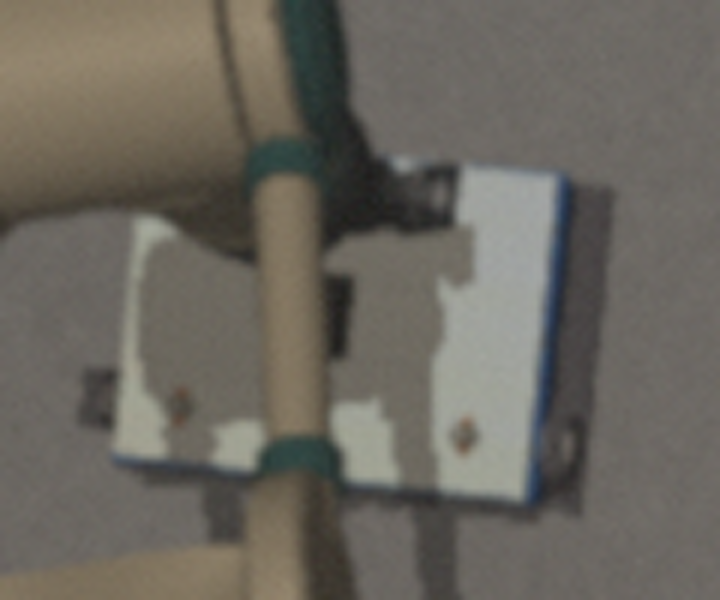

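Both firm-side pins now stand proud with barbs out, at side crop (215,300) and (213,445). Next is standoff 2 on the soft end, with slow steps and force readings.

play_rows(plan=[[[0.72,0.002,0,0.002,0],[0.72,0.004,0,0.004,0],[0.72,0.006,0,0.005,0],[0.72,0.008,0,0.005,0],[0.72,0.0095,0,0.005,0],[0.72,0.0095,0,0.005,0]]])

```text
clock: 20.5
position: [0.5899, 0.1487, 0.0943]
ee_rot: [0.706, 0.039, 0.706, -0.042]
contact_force: [-0.1, 0.2, 0.5]
width: 0.0243
```

play_rows(plan=[[[0.72,0.0005,0,0,0],[0.72,0.001,0,0,0],[0.72,0.0015,0,0,0],[0.72,0.002,0,0,0],[0.72,0.002,0,0,0]]])

```text
clock: 21.0
position: [0.5902, 0.1486, 0.0924]
ee_rot: [0.706, 0.039, 0.706, -0.042]
contact_force: [1.1, 0.7, 1.0]
width: 0.0238
```

play_rows(plan=[[[0.72,0.0007,0,0,0],[0.72,0.0014,0,0,0],[0.72,0.002,0,0,0],[0.72,0.0025,0,0,0],[0.72,0.0025,0,0,0]]])

```text
clock: 21.5
position: [0.5904, 0.1487, 0.09]
ee_rot: [0.706, 0.039, 0.706, -0.042]
contact_force: [0.1, 0.5, 3.0]
width: 0.0239
```

play_rows(plan=[[[0.72,0.0007,0,0,0],[0.72,0.0014,0,0,0],[0.72,0.002,0,0,0],[0.72,0.003,0,0,0],[0.72,0.003,0,0,0]]])

```text
clock: 22.0
position: [0.5906, 0.1488, 0.087]
ee_rot: [0.706, 0.039, 0.706, -0.042]
contact_force: [0.8, 0.5, 3.4]
width: 0.024
```

play_rows(plan=[[[0.72,0.0007,0,0,0],[0.72,0.0014,0,0,0],[0.72,0.002,0,0,0],[0.72,0.003,0,0,0],[0.72,0.003,0,0,0]]])

```text
clock: 22.5
position: [0.5908, 0.1488, 0.0841]
ee_rot: [0.706, 0.039, 0.706, -0.042]
contact_force: [0.4, 0.8, 4.9]
width: 0.024
```

play_rows(plan=[[[0.72,0.0007,0,0,0],[0.72,0.0014,0,0,0],[0.72,0.002,0,0,0],[0.72,0.0025,0,0,0],[0.72,0.0025,0,0,0]]])

```text
clock: 23.0
position: [0.5904, 0.1487, 0.0813]
ee_rot: [0.706, 0.039, 0.706, -0.042]
contact_force: [-0.0, -0.6, 0.8]
width: 0.0239
```

The force dropped from 4.9 to 0.8 N, which looks like a click. I'll look before going on.

```bash
python3 -c "
from go import *
state()
im,d=snap('side','s10');crop(im,200,80,320,180,6,'s10c')
"
```

```text
t 23.0 p [590.4 148.7  81.3] F [-0.  -0.6  0.8] M [ 0.02 -0.03 -0.02] w 23.9 x [ 1.0e-04 -3.5e-03 -1.0e+00] yawy 83.42 q6 -1.3192666782048872
```

View pics/s10c.png

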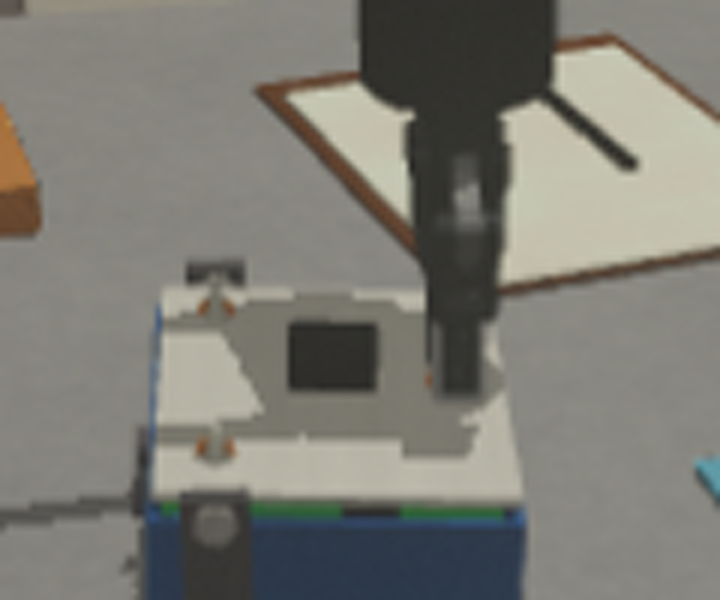

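The plate now lies parallel to the rim and an orange barb is visible at (428,380). Retracting clear to inspect all three.

play_rows(plan=[[[0.72,-0.01,0,0,0],[0.72,-0.03,0,0,0],[0.72,-0.06,0,0,0],[0.72,-0.1,0,0,0],[0.72,-0.13,-0.04,0,0],[0.72,-0.13,-0.09,0,0],[0.72,-0.13,-0.14,0,0],[0.72,-0.13,-0.19,0,0],[0.72,-0.13,-0.24,0,0],[0.72,-0.13,-0.29,0,0],[0.72,-0.13,-0.3,0,0],[0.72,-0.13,-0.3,0,0]]])

```text
clock: 24.25
position: [0.5552, -0.1505, 0.2119]
ee_rot: [0.705, 0.041, 0.706, -0.043]
contact_force: [-0.6, 0.3, 0.2]
width: 0.0239
```

```bash
python3 -c "
from go import *
state()
im,d=snap('side','s11');crop(im,210,90,310,180,7,'s11c')
im,d=snap('top','t11');crop(im,140,160,240,245,7,'t11c')
"
```

```text
t 24.25 p [ 555.2 -150.5  211.9] F [-0.6  0.3  0.2] M [ 0.03 -0.02 -0.02] w 23.9 x [-0.0017 -0.0032 -1.    ] yawy 83.21 q6 -1.834824068879041
```

View pics/s11c.png

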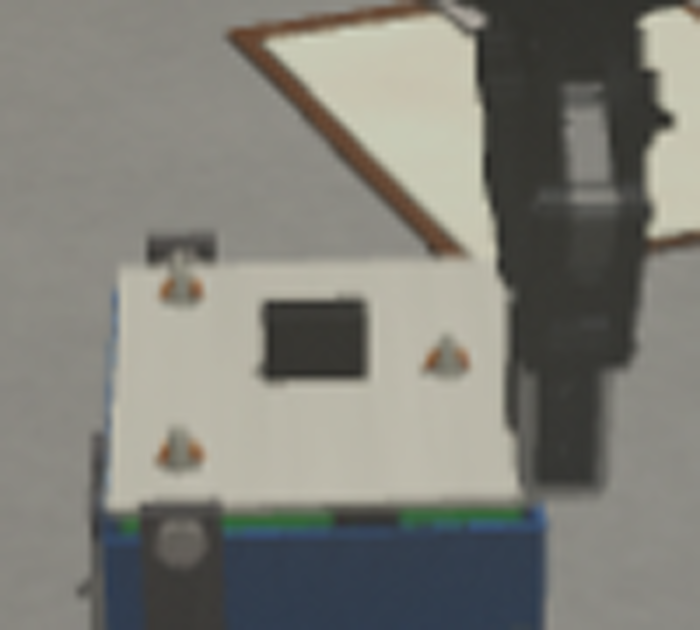

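View pics/t11c.png

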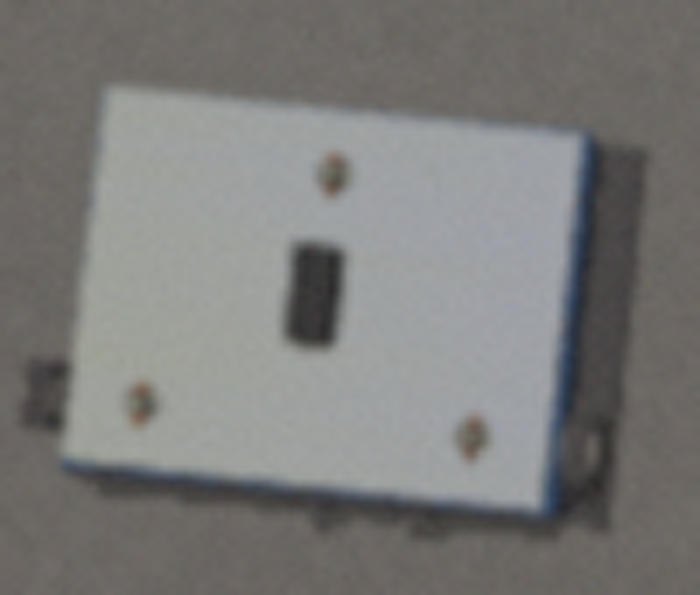

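View pics/s11.png

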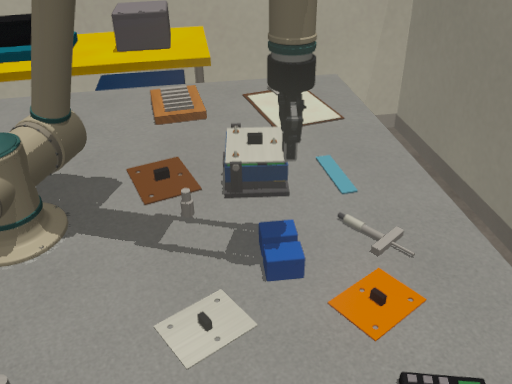

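All three pins stand equally proud with barbs out over the plate, at top crop (141,402), (471,438) and (334,174), and the bystanders are unmoved. One depth check of the seat before handing in.

Run:
```python
from h import *
d=np.load('pics/t11.npz')['d']
v,u=np.mgrid[160:245,140:240];uv=np.c_[u.ravel(),v.ravel()]
P=bydepth('top',uv,d[160:245,140:240].ravel())
a=np.radians(-6.6);L=(P[:,:2]-[.5395,.154])@np.array([[np.cos(a),-np.sin(a)],[np.sin(a),np.cos(a)]])
for n,c in(('0',(-.046,-.062)),('1',(-.046,.062)),('2',(.046,0))):
    r=np.linalg.norm(L-c,axis=1);m=(r>.012)&(r<.02);print(n,np.median(P[m,2])*1000,m.sum())
```

```text
0 84.79858056593503 116
1 85.27766358484956 114
2 85.49671776090561 114
```

```bash
python3 -c "
from rig import manip
print(manip.sign_off())"
```

```text
the job is handed in; nothing more can be done
None
```

The cover is on the housing with each hole on its own standoff. All three snaps clicked through, and I handed the job in at about 24 s of the 67 s allowed. I lifted it by its grip, lowered it onto the barbs and let go. Then I pressed over standoffs 0, 1 and 2 in turn, with the fingers on either side of each pin.

- **Press forces:** before the snaps gave, the last readings were 7.1 N on standoff 0, 5.1 N on 1 and 4.9 N on 2. After standoffs 0 and 1 gave, I followed the plate down to its seat, reading at most 10.8 N. I read force only at the end of each short move, so brief peaks in between were not seen.
- **Seating:** in the last pictures all three pins stand proud with their orange barbs out over the plate. The plate's top measures 84.8, 85.3 and 85.5 mm at the three standoffs. That is level, and close to the roughly 84.5 mm expected from a camera calibration good to about 2 mm.
- **Not fully checked:** I did not press standoff 2 down to its seat after it clicked, so its seating rests on the pictures and that height alone.
- **Measurement disagreements:** the two cameras disagreed by about 2 mm on where the housing stands, and one hole position read 2.5 mm off while the plate was held over it. All three holes still went onto their pins with no jamming force.
- **Other things:** the strip, micrometer, plug gauge and the other plates look unmoved, and the arm ended clear of everything.

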